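Fit the divider into the stock bin

ROBOT

A 7-joint arm with a two-finger parallel gripper is mounted at the origin on the work surface. World frame = base frame: x ahead of the robot, y to its left, z up, the work surface at z = 0. Lengths are in m, angles in rad, forces in N, time in s.
With the tool pointing down it reaches from about 0.4 to 0.9 m from the base axis. Payload 5.6 kg.
Tool frame: the origin (TCP) lies midway between the tips of the shut fingers; the grasp point (between the pads) lies 19 mm behind it; z points along the fingers, y is the line along which they close (so a half turn about z gives the same grasp; the last joint's range is limited). The gripper opens to 92 mm and grips with 3 to 60 N. Pads are 20 mm wide; open, the fingers measure 128 mm over their backs; the gripper's body (75 mm by 189 mm) begins 69 mm behind the grasp point.
Start: joints at [1.156, 0.468, -0.012, 1.603, 0.006, 1.071, -0.056], TCP at [0.236, -0.606, 0.215] pointing down, gripper open.
Joint ranges: [-2.53, 2.53], [-0.31, 2.02], [-1.57, 1.55], [0.28, 2.44], [-1.29, 4.43], [0.15, 1.84], [-2.92, 2.92]. Speed limits (rad/s): [2.57, 2.57, 3.14, 3.14, 3.14, 3.14, 3.14].

INTERFACE

Orientations are given as a 3x3 rotation matrix whose columns are the frame's x, y, z axes.
In Python, from station import env, effector, solver, viewer, workorder, search_frame, tip_of gives the robot as it stands. Calls block until the motion is done:
- env.reach(position, orientation): joint-space move of the TCP to a pose.
- env.movel(position, frame=None, rate=0.15): straight line of the TCP; frame=None keeps the orientation; rate is the mean speed in m/s.
- env.goto_joints(angles): joint-space move.
- effector.release() and effector.grasp(squeeze=None): open the fingers fully, or close them until they stop; squeeze is the grip in N (None keeps the last).
- env.pause(seconds).
- solver.inverse_kinematics(position, orientation): joint angles nearest the present ones, or None.
- env.sense(): the state.
- viewer.read_camera(name): name is "scene" or "top" or "wrist"; returns (picture, depth): 420x560x3 uint8, red, green, blue; 420x560 float32, m along the optical axis (not along the pixel's ray), 0 where there is no reading.
- viewer.camera_info(name): a dict with "intrinsics" (3x3 intrinsics, pixels), "eye" and "rotation" of the camera in the world; the wrist camera has in their place "T_tool_cam" (4x4, takes a point from camera to tool coordinates, whose origin is the TCP and whose axes are the flange's). Camera axes: x right, y up, looking along -z (the intrinsics and any distortion apply to the point x, -y, -z); pixel columns grow to the right and rows downward; lengths in m; the calibration is good to about 2 mm. A picture is of the moment at which its call begins: read the wrist's pose just before it. camera_info takes no time and is no camera call.
A pose or a line that the arm cannot do raises env.PlanningError and nothing moves.
- workorder.finish_job(): hands the job in; it is judged then, once.
Trained networks look in the newest picture that a camera, given by its name, has taken for a name from the list of things; names that differ only in an ending like _2 or _b are one class to them, and where a whole thing is asked for, a point or a joint stands for the part that bears it (a point fixed in the world has none). Each returns a list of dicts, best first, with "score" (0 to 1); they miss things now and then, are a little off and sometimes report something else, mostly with a low value. They report only what shows in the picture. A call takes as long as a camera call.
- search_frame(camera, name): "at" ([x, y, z] in m, in world coordinates, good to about 4 mm: the middle of the surface that is visible of it).
- tip_of(camera, name): "at" ([x, y, z] in m, in world coordinates, good to about 4 mm: a listed point, or the origin of a listed thing).
The state is a dict: "t": time; "joint_positions": joint angles; "joint_velocities": joint speeds; "tau": joint torques, N m; "ee_pos": TCP position; "tcp_rot": TCP orientation; "wrist_force": force on the tool from outside, world axes, zero at the start; "moment": the same for the moment, N m; "gripper_width": finger opening in m; "grasp_force": force on a finger pad.
Only numpy, scipy, OpenCV 4.12 (cv2) and the standard library are available. Lean on these libraries where they do the work, as an engineer would, in place of code of your own. Each camera call takes 0.05 s, during which the arm holds its last target. There are 200 camera calls.

TASK

Take the wider of the two dividers from the stand and slide it down into the pair of guide grooves in the blue stock bin, fully home on the bin's floor, so that it splits the bin in two. Leave the narrower divider standing in the stand, and let go.

Things in the scene. Friction and masses are not known exactly. Their poses are not given: they have to be found in the camera images.
- wide_divider: Upright grey plastic panel 134 mm wide (its y), 10 thick (x), 80 high, with a central tab 60 wide, 10 thick, from 80 to 122 mm above its lower edge; 0.12 kg. Origin: middle of the lower edge, z up. Grip the tab across its thickness. A half turn about z changes nothing. Stands loose in either slot of a fixed dark steel stand: slot floor at world z 8 mm, rails up to z 40 mm; lift straight up.
- narrow_divider: The other divider, to be left in the stand's other slot, which is parallel and 90 mm away: same plastic, thickness, heights, tab, axes and origin, but 90 mm wide, too narrow for the bin's grooves.
- bin: Blue stock bin, fixed, 240 mm long (its x, low front at -x), 156 wide (y), 82 high, side walls 4 thick. Halfway along, each side wall has a vertical groove between two grey ribs 16 mm deep; grooves 16 wide (along x), flaring to 36 over heights 60 to 80; 148 mm between side walls. Cartons 35 high lie 55 mm or more behind the slot. Origin: centre of the underside on the table, z up.
- bin_slot (a point): Centre of the slot on the bin's inner floor, 5 mm above the table, midway between the two grooves; axes as the bin's. The divider is home when the middle of its lower edge is here, its y along this y (either way round).

How it is judged:
At the end, for the whole second after the job is handed in: Wide divider at rest in the grooves: lower edge within 12 mm along and 15 mm across the bin of the slot centre, within 10 mm of the bin floor, upright and square within 10 degrees. Narrow divider still upright (11 degrees) in the stand, within 30 mm of its start (x of wide_divider in the frame of bin_slot between -0.012 and 0.012 m and y of wide_divider in the frame of bin_slot between -0.015 and 0.015 m and z of wide_divider in the frame of bin_slot between -0.006 and 0.01 m and angle between wide_divider's own z axis and vertical below 0.18 rad and angle between the y axis of wide_divider and the y axis of bin_slot, either way round below 0.18 rad and linear speed of wide_divider below 0.02 m/s and distance of narrow_divider from where it was at the start of the episode below 0.03 m and angle between narrow_divider's own z axis and vertical below 0.2 rad); the robot touches nothing.
It fails at once if the narrow divider is taken out of the stand or knocked over (distance of narrow_divider from where it was at the start of the episode above 0.04 m or angle between narrow_divider's own z axis and vertical above 0.4 rad).
It also fails if it takes over 40 s, if anything falls off the work surface, if the arm or the gripper's body presses on something with over 40 N, if the wrist force passes 120 N, or if a joint passes its speed limit or range.

## Working session

There is one attempt and no reset: what is moved stays moved. The work goes in short steps, each a Python script; the robot and the scene stay as the last script left them, time stands still between calls to the robot, and variables do not carry over. Pictures are saved under pics/ and viewed, at most 10 in all, crops included, and the job is handed in when it is done.

```bash
mkdir -p pics
python3 - <<'E'
from station import env, effector, solver, viewer, workorder, search_frame, tip_of
import cv2,numpy as np
for c in ("top","scene"):
    p,d=viewer.read_camera(c); cv2.imwrite(f"pics/{c}1.png",p[:,:,::-1]); np.save(f"pics/{c}1.npy",d)
    i=viewer.camera_info(c); print(c,i)
    for n in ("wide_divider","narrow_divider","bin","bin_slot"):
        print(n,[(np.round(r["at"],3),round(r["score"],2)) for r in tip_of(c,n)][:3])
print(env.sense()["t"], env.sense()["tcp_rot"])
E
```

```text
top {'intrinsics': array([[463.37804173,   0.        , 280.36984283],
       [  0.        , 463.37804173, 211.427938  ],
       [  0.        ,   0.        ,   1.        ]]), 'eye': array([ 0.49899757, -0.01949795,  0.78640544]), 'rotation': array([[ 0.00498934,  0.99816729, -0.06030889],
       [-0.99968891,  0.00350493, -0.02469417],
       [-0.02443753,  0.06041334,  0.99787426]])}
wide_divider [(array([ 0.55 , -0.275,  0.009]), 0.88)]
narrow_divider [(array([ 0.456, -0.285,  0.008]), 0.8)]
bin [(array([0.515, 0.246, 0.001]), 0.63)]
bin_slot [(array([0.513, 0.247, 0.005]), 0.55)]
scene {'intrinsics': array([[539.48118558,   0.        , 288.72262881],
       [  0.        , 539.48118558, 214.31808553],
       [  0.        ,   0.        ,   1.        ]]), 'eye': array([1.35783837, 0.33613326, 0.69365079]), 'rotation': array([[-0.39274928, -0.54130023,  0.74346625],
       [ 0.91958792, -0.2221032 ,  0.32408059],
       [-0.01029866,  0.810965  ,  0.58500402]])}
wide_divider [(array([ 0.546, -0.274,  0.011]), 0.88)]
narrow_divider [(array([ 0.457, -0.286,  0.009]), 0.64)]
bin [(array([ 0.515,  0.249, -0.002]), 0.69)]
bin_slot [(array([0.515, 0.247, 0.005]), 0.7)]
0.5 [[ 9.31717775e-01  3.63183128e-01 -5.56883450e-05]
 [ 3.63183130e-01 -9.31717776e-01  2.62895970e-05]
 [-4.23378829e-05 -4.47195523e-05 -9.99999998e-01]]
```

View pics/top1.png

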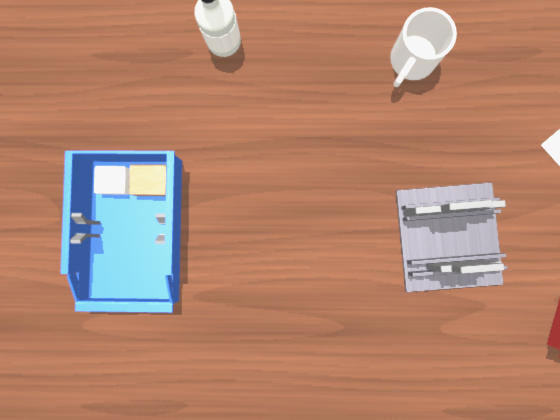

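View pics/scene1.png

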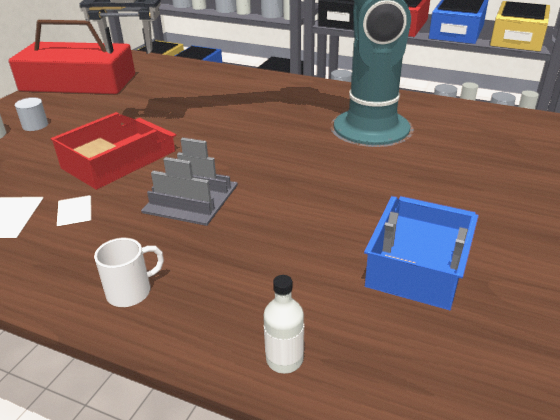

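```bash
cat > h.py <<'E'
import numpy as np, cv2
from station import viewer
def cloud(c,d):
    i=viewer.camera_info(c);K=i["intrinsics"]
    v,u=np.nonzero(d>0); z=d[v,u]
    P=np.c_[(u-K[0,2])/K[0,0]*z,-(v-K[1,2])/K[1,1]*z,-z]
    return P@i["rotation"].T+i["eye"],u,v
def rect(P):
    (c,s,a)=cv2.minAreaRect((P[:,:2]*1000).astype(np.float32)); return np.round(c,1),np.round(s,1),round(a,1)
E
python3 - <<'E'
from h import *
for c in ("top","scene"):
    P,u,v=cloud(c,np.load(f"pics/{c}1.npy")); x,y,z=P.T
    for nm,x0,x1 in (("wide",.5,.6),("narrow",.4,.5)):
        for h,l in ((.130,.05),(.088,.065)):
            m=(x>x0)&(x<x1)&(y>-.38)&(y<-.18)&(abs(z-h)<.004)
            if m.sum()>5: print(c,nm,h,m.sum(),rect(P[m]),np.round(np.median(P[m],0),4))
    m=(x>.35)&(x<.68)&(y>.12)&(y<.37)&(abs(z-.082)<.004)
    print(c,"bin",m.sum(),rect(P[m]))
    m=(x>.35)&(x<.68)&(y>.12)&(y<.37)&(abs(z-.005)<.004); print(c,"floor",m.sum(),rect(P[m]))
E
```

```text
top wide 0.13 278 (array([ 549.4, -271.4]), array([ 9.9, 60.2]), 4.8) [ 0.5489 -0.2721  0.1278]
top wide 0.088 279 (array([ 549.4, -271.3]), array([ 10. , 134.4]), 4.9) [ 0.5474 -0.2354  0.0877]
top narrow 0.13 294 (array([ 460.4, -286.1]), array([10.2, 58.9]), 4.9) [ 0.4605 -0.2857  0.1277]
top narrow 0.088 110 (array([ 462.9, -285.4]), array([10.1, 89.8]), 8.5) [ 0.4593 -0.2521  0.0876]
top bin 2348 (array([537.4, 248.7]), array([171.4, 195.5]), 89.9)
top floor 9884 (array([514.8, 244.8]), array([249.7, 329.7]), 90.0)
scene wide 0.13 83 (array([ 549.8, -270.2]), array([13.6, 59.1]), 1.9) [ 0.5504 -0.2713  0.128 ]
scene wide 0.088 211 (array([ 549.4, -270.4]), array([ 15.7, 133.3]), 5.2) [ 0.5518 -0.2638  0.0874]
scene narrow 0.13 76 (array([ 460.9, -285.4]), array([15.9, 58.5]), 5.7) [ 0.4621 -0.2862  0.1279]
scene narrow 0.088 123 (array([ 461.9, -285.1]), array([16.1, 93. ]), 7.2) [ 0.4639 -0.2793  0.0872]
scene bin 1229 (array([540.3, 248.7]), array([170.2, 195.7]), 89.8)
scene floor 5417 (array([515.1, 245. ]), array([329.9, 249.9]), 0.0)
```

The top view shows the wide divider at about (455,207), the narrow one at (455,268), and the bin at (125,230) with rib pairs at (78,228) and (160,229). The scene view agrees, and the path between them is clear. Next I'll measure the ribs, the bin yaw and the divider yaw.

Run:
```python
from h import *
for c in ("top","scene"):
    P,u,v=cloud(c,np.load(f"pics/{c}1.npy")); x,y,z=P.T
    img=cv2.imread(f"pics/{c}1.png").astype(int); col=img[v,u]; sat=col.max(1)-col.min(1)
    R=(x>.35)&(x<.68)&(y>.12)&(y<.37)
    m=R&(sat<45)&(z>.074)
    Q=P[m]; k=[]
    for sy in (0,1):
        for sx in (0,1):
            q=Q[((Q[:,1]>.247)==sy)&((Q[:,0]>.513)==sx)]
            if len(q)>3: print(c,"rib",sy,sx,len(q),rect(q),np.round(q.mean(0),4))
    blue=R&(sat>60)&(abs(z-.082)<.003)
    for lo,hi in((.14,.21),(.29,.36)):
        b=P[blue&(y>lo)&(y<hi)&(x<.61)]
        f=cv2.fitLine(b[:,:2].astype(np.float32),cv2.DIST_HUBER,0,.01,.01).ravel(); 
        print(c,"wall",len(b),"yaw",np.degrees(np.arctan(f[1]/f[0])),"y at .515",f[3]+(.515-f[2])*f[1]/f[0])
    for x0,x1 in((.5,.6),(.4,.5)):
        b=P[(x>x0)&(x<x1)&(y>-.38)&(y<-.18)&((abs(z-.130)<.004)|(abs(z-.088)<.003))]
        f=cv2.fitLine(b[:,:2].astype(np.float32),cv2.DIST_HUBER,0,.01,.01).ravel()
        print(c,"div dir yaw of y axis",np.degrees(np.arctan(-f[0]/f[1])))
```

```text
top rib 0 0 43 (array([495.7, 183.2]), array([ 6.2, 13.7]), 0.3) [0.4956 0.1832 0.0784]
top rib 0 1 44 (array([533.4, 183.6]), array([ 7.6, 13. ]), 0.7) [0.534  0.1833 0.0781]
top rib 1 0 56 (array([496.5, 314.5]), array([ 6.2, 17.3]), 0.2) [0.4963 0.3139 0.078 ]
top rib 1 1 63 (array([534.5, 313.7]), array([ 7.7, 17.3]), 0.2) [0.5347 0.3139 0.0779]
top wall 807 yaw -0.2508721 y at .515 0.16882794
top wall 836 yaw -0.20293887 y at .515 0.32754177
top div dir yaw of y axis 4.7413573
top div dir yaw of y axis 5.4401197
scene rib 0 0 39 (array([497.1, 183.3]), array([13.4, 16.2]), 1.9) [0.4977 0.1835 0.0774]
scene rib 0 1 32 (array([581.6, 178.1]), array([ 14.8, 107.1]), 83.6) [0.5382 0.1831 0.0784]
scene rib 1 0 37 (array([496.6, 315.3]), array([14.4,  9.2]), 81.0) [0.4983 0.3154 0.0783]
scene rib 1 1 38 (array([581.7, 324.7]), array([105. ,  14.2]), 11.4) [0.5385 0.3156 0.0786]
scene wall 315 yaw -0.066194385 y at .515 0.1698396
scene wall 353 yaw -0.1156556 y at .515 0.32842723
scene div dir yaw of y axis 5.498716
scene div dir yaw of y axis 5.83651
```

```bash
cat >> h.py <<'E'
def R(yaw_deg,s):  # tool down, y axis along divider x (times s)
    a=np.radians(yaw_deg); y=s*np.array([np.cos(a),np.sin(a),0]); z=np.array([0,0,-1.]); return np.c_[np.cross(y,z),y,z]
E
python3 - <<'E'
from h import *
from station import env,effector,solver
for s in (1,-1):
    for p,yaw in (((.549,-.2715,.25),5.1),((.549,-.2715,.097),5.1),((.515,.2485,.25),-.2),((.515,.2485,.094),-.2)):
        q=solver.inverse_kinematics(np.array(p),R(yaw,s)); print(s,p,None if q is None else np.round(q,2))
E
```

```text
1 (0.549, -0.2715, 0.25) [ 0.72  0.41 -0.42  1.64  0.18  1.13  0.34]
1 (0.549, -0.2715, 0.097) [ 0.69  0.58 -0.38  1.77  0.28  0.85  0.27]
1 (0.515, 0.2485, 0.25) [ 0.27  0.53 -1.06  1.71  0.49  1.19 -0.92]
1 (0.515, 0.2485, 0.094) [ 0.26  0.81 -1.09  1.84  0.84  1.04 -1.18]
-1 (0.549, -0.2715, 0.25) [ 0.28  0.37  0.16  1.67 -0.06  1.11 -2.59]
-1 (0.549, -0.2715, 0.097) [ 0.23  0.55  0.23  1.8  -0.16  0.81 -2.51]
-1 (0.515, 0.2485, 0.25) [ 0.38  0.69 -1.32  1.71  0.69  1.3   2.06]
-1 (0.515, 0.2485, 0.094) [ 0.36  1.01 -1.33  1.84  1.06  1.23  1.82]
```

Run:
```python
from h import *
from station import env,effector,solver
def st(n):
    s=env.sense(); print(n,round(s["t"],2),np.round(s["ee_pos"],4),round(s["gripper_width"],4),round(s["grasp_force"],1),np.round(s["wrist_force"],1))
effector.release()
env.reach(np.array([.549,-.2715,.22]),R(5.1,1)); st("above")
env.movel(np.array([.549,-.2715,.097]),rate=.12); st("down")
effector.grasp(30); st("grasp")
env.movel(np.array([.549,-.2715,.26]),rate=.12); st("lift")
env.reach(np.array([.515,.2485,.26]),R(-.2,1)); st("over")
env.movel(np.array([.515,.2485,.20]),rate=.12); st("hover")
for c in ("scene","top"):
    p,d=viewer.read_camera(c); cv2.imwrite(f"pics/{c}2.png",p[:,:,::-1]); np.save(f"pics/{c}2.npy",d)
    P,u,v=cloud(c,d); x,y,z=P.T
    img=p.astype(int)[v,u]; sat=img.max(1)-img.min(1)
    m=(abs(x-.515)<.04)&(y>.15)&(y<.35)&(sat<45)&(z>.105)&(z<.185); Q=P[m]; print(c,m.sum())
    if m.sum()>50:
        print(rect(Q),np.percentile(z[m],[1,99]))
```

```text
above 2.39 [ 0.548  -0.2737  0.2198] 0.0917 0.0 [ 0.5 -0.4  0.5]
down 3.57 [ 0.5496 -0.2717  0.0978] 0.0924 0.0 [-0.3 -0.4 -0.6]
grasp 4.78 [ 0.549  -0.2715  0.097 ] 0.0097 30.0 [0.8 0.2 0.4]
lift 6.28 [ 0.5486 -0.2713  0.2591] 0.0104 30.0 [-0.9  0.1 -0.6]
over 8.17 [0.5157 0.2472 0.2598] 0.0098 30.0 [-0.1 -0.2 -1.3]
hover 8.82 [0.5154 0.2487 0.2004] 0.0097 30.0 [ 0.1 -0.4 -1.4]
scene 2547
(array([519.8, 248.6]), array([ 12.8, 134.2]), 1.5) [0.11396495 0.18422845]
top 102
(array([515.2, 181.8]), array([2.3, 9.4]), 82.0) [0.11877122 0.18323452]
```

Run:
```python
from h import *
from station import env
P,u,v=cloud("scene",np.load("pics/scene2.npy")); x,y,z=P.T
p=cv2.imread("pics/scene2.png").astype(int)[v,u]; sat=p.max(1)-p.min(1)
m=(abs(x-.515)<.015)&(y>.15)&(y<.35)&(sat<45)&(z>.115)&(z<.18); Q=P[m]
A=np.c_[Q[:,1]-.2485,Q[:,2]-.14,np.ones(len(Q))]
for _ in range(4):
    c=np.linalg.lstsq(A,Q[:,0],rcond=None)[0]; r=abs(A@c-Q[:,0]); k=r<.003; A,Q=A[k],Q[k]
print("face x",c[2],"yaw",-np.degrees(c[0]),"tilt",np.degrees(c[1]),len(Q), "y",Q[:,1].min(),Q[:,1].max(),"z min",P[(abs(x-.518)<.01)&(abs(y-.25)<.05)&(sat<45)&(z>.09),2].min())
```

```text
face x 0.519966604065252 yaw -0.23127201275787895 tilt 0.016317388627832188 2187 y 0.18136456492876243 0.3155589222725088 z min 0.11239621813639056
```

View pics/scene2.png

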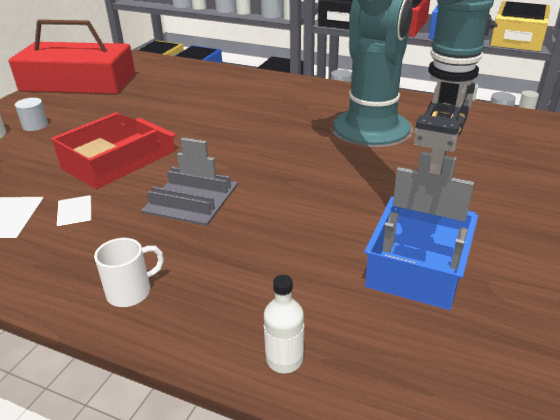

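The view shows the wide divider held square above the grooves at about (432,195), with the narrow one still in the stand at (198,160). Pose is within 1 mm, so I'll insert with force checks.

Run:
```python
from h import *
from station import env,effector,solver
def st(n):
    s=env.sense(); print(n,round(s["t"],2),np.round(s["ee_pos"],4),round(s["gripper_width"],4),np.round(s["wrist_force"],1)); return s
ok=True
for zz in (.165,.150,.135,.120,.108,.100,.096,.0945):
    env.movel(np.array([.515,.2485,zz]),rate=.06); s=st(zz)
    if s["wrist_force"][2]>12 or np.abs(s["wrist_force"][:2]).max()>12: ok=zz<.098; break
print(ok)
if ok:
    effector.release(); env.pause(.2); st("rel")
    env.movel(np.array([.515,.2485,.26]),rate=.12)
    env.reach(np.array([.53,.0,.30]),R(-.2,1)); st("away")
    for c in ("scene","top"):
        p,d=viewer.read_camera(c); cv2.imwrite(f"pics/{c}3.png",p[:,:,::-1])
        P,u,v=cloud(c,d); x,y,z=P.T
        for h in (.127,.085):
            for nm,cx,cy in (("wide",.515,.2485),("narrow",.461,-.286)):
                hh=h+(.003 if nm=="narrow" else 0)
                col=p.astype(int)[v,u]; sat=col.max(1)-col.min(1)
                m=(abs(x-cx)<.011)&(abs(y-cy)<.07)&(abs(z-hh)<.004)&(sat<45)
                if m.sum()>5: print(c,nm,h,m.sum(),rect(P[m]),round(float(np.median(z[m])),4))
```

```text
0.165 9.65 [0.5151 0.2487 0.165 ] 0.0096 [ 0.2  0.1 -1.1]
0.15 10.05 [0.5147 0.2484 0.1495] 0.0096 [-1.2  0.2 -1.2]
0.135 10.45 [0.5147 0.2484 0.1345] 0.0097 [ 0.1  0.6 -1.2]
0.12 10.85 [0.5147 0.2484 0.1195] 0.0099 [ 1.1  0.2 -1.3]
0.108 11.2 [0.5147 0.2483 0.1075] 0.0098 [-0.8 -0.2 -2. ]
0.1 11.48 [0.5147 0.2483 0.0995] 0.0097 [-0.   0.2 -1.9]
0.096 11.73 [0.5148 0.2484 0.0958] 0.0099 [-0.6 -0.4 -0.6]
0.0945 11.98 [0.515  0.2485 0.0945] 0.0099 [-0.2 -0.  -0.8]
True
rel 13.44 [0.515  0.2485 0.0945] 0.0919 [-0.2  0.7 -0.7]
away 15.97 [0.5299 0.0015 0.2999] 0.0916 [-0.1  0.6  0.3]
scene wide 0.127 132 (array([516.6, 249. ]), array([58.3, 13.4]), 88.0) 0.1253
scene narrow 0.127 69 (array([ 460.2, -286.1]), array([13.5, 61. ]), 3.8) 0.128
scene wide 0.085 299 (array([515.6, 248. ]), array([ 16.5, 133.8]), 0.9) 0.085
scene narrow 0.085 121 (array([ 461.9, -285.5]), array([14.8, 88.3]), 8.3) 0.0878
top narrow 0.127 287 (array([ 460.5, -285.9]), array([ 9.9, 60.4]), 4.9) 0.1277
top narrow 0.085 115 (array([ 462.1, -285.4]), array([10. , 90.1]), 7.3) 0.0875
```

Run:
```python
from station import workorder
print(workorder.finish_job())
```

```text
the job is handed in; nothing more can be done
None
```

The wide divider is in the bin's grooves, with its lower edge measured at the bin floor and centred to about 1–2 mm. The narrow divider hasn't moved from the stand, the gripper is open and clear, and I handed the job in at about 16 s; no verdict came back.

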